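Start the vacuum under the perforated flask

TASK

Start the vacuum for the perforated casting flask (the one with white dots all round): with the fingertips gently press the blue button in front of the plate it stands on fully down and let it come up again, then press the green start button on the control box in the same way and withdraw. Do not press the other two blue buttons or the red stop button, and leave the flasks and everything else standing where they are; nothing is to be picked up.

Things in the scene. Friction and masses are not known exactly. Their poses are not given: they have to be found in the camera images.
- bench: Grey vacuum bench, fixed, 200 (its x) by 350 (its y) by 45 mm high; origin at the centre of its underside; x points away from the robot at yaw 0. On top, at x = +45 mm, three black suction plates (100 mm across, 6 mm high) in a row along y, 115 mm apart; in front of each, at x = -65 mm, a round blue button in a black housing, joined to its plate by a yellow stripe.
- control_box: Yellow control box, fixed, 150 mm (its x) by 95 mm (its y) by 55 mm high, to the right or the left of the bench; origin at the centre of its underside. Green start button at x = +36 mm, red stop button at x = -36 mm, both on its top.
- perforated_flask: Casting flask with a perforated sleeve: dark steel cylinder, 72 mm across, 80 mm high, covered all round with white dots where plaster shows through the holes, white plaster on top. Loose, stands on one of the three suction plates. Origin at the centre of its underside.
- plain_flask_a: Casting flask with a plain dark steel sleeve, 72 mm across, 80 mm high, grey on top. Loose, on another plate. Origin at the centre of its underside.
- plain_flask_b: A second plain flask like plain_flask_a, on the remaining plate.
- crucible_a: Black graphite crucible shaped like a small bottle, 56 mm across, 100 mm high, loose, beyond the bench; origin at the centre of its underside.
- crucible_b: A second black crucible like crucible_a.
- dish: Small steel melting dish, 64 mm across, 32 mm high, loose, between robot and bench; origin at the centre of its underside.
- brush_pot: Aluminium pot with brushes and rods standing in it, 84 mm across, 153 mm high in all, loose, on the other side of the bench from the control box; origin at the centre of its underside.
- plate_left (a point): Centre of the top of the suction plate at the +y end of the bench row, 51 mm above the table.
- plate_middle (a point): Centre of the top of the suction plate at the middle of the bench row, 51 mm above the table.
- plate_right (a point): Centre of the top of the suction plate at the -y end of the bench row, 51 mm above the table.
- select_left_top (a point): Centre of the top face of the blue selector button in front of plate_left: cap 36 mm across, 11 mm proud of a black housing 52 mm across, pressed straight down, top 68 mm above the table when released; it moves down with the cap.
- select_left (a joint): Travel of that blue button: 0 when released, 0.007 m when fully down, grows as it is pressed; springs back; starts to move at about 2 N, fully down at about 6 N.
- select_middle_top (a point): Centre of the top face of the blue selector button in front of plate_middle: cap 36 mm across, 11 mm proud of a black housing 52 mm across, pressed straight down, top 68 mm above the table when released; it moves down with the cap.
- select_middle (a joint): Travel of that blue button: 0 when released, 0.007 m when fully down, grows as it is pressed; springs back; starts to move at about 2 N, fully down at about 6 N.
- select_right_top (a point): Centre of the top face of the blue selector button in front of plate_right: cap 36 mm across, 11 mm proud of a black housing 52 mm across, pressed straight down, top 68 mm above the table when released; it moves down with the cap.
- select_right (a joint): Travel of that blue button: 0 when released, 0.007 m when fully down, grows as it is pressed; springs back; starts to move at about 2 N, fully down at about 6 N.
- start_top (a point): Centre of the top face of the green start button on the control box: cap 36 mm across, 11 mm proud of a black housing 52 mm across, pressed straight down, top 78 mm above the table when released; it moves down with the cap.
- start (a joint): Travel of the green button: 0 when released, 0.007 m when fully down, grows as it is pressed; springs back; starts to move at about 2 N, fully down at about 6 N.
- stop_top (a point): Centre of the top face of the red stop button on the control box: cap 36 mm across, 11 mm proud of a black housing 52 mm across, pressed straight down, top 78 mm above the table when released; it moves down with the cap.
- stop (a joint): Travel of the red button: 0 when released, 0.007 m when fully down, grows as it is pressed; springs back; starts to move at about 2 N, fully down at about 6 N.
Mind the look-alikes: they are no part of the job. What is shaped like the crucible_a but brown, orange or turquoise is not meant.

How it is judged:
By the outcome, as a careful person would: the job done as asked, in the order asked, and still so for the second after the job is handed in, with the robot touching nothing.
It also fails if it takes over 38 s, if anything falls off the work surface, if the arm or the gripper's body presses on something with over 40 N, if the wrist force passes 120 N, or if a joint passes its speed limit or range.

ROBOT

A 7-joint arm with a two-finger parallel gripper is mounted at the origin on the work surface. World frame = base frame: x ahead of the robot, y to its left, z up, the work surface at z = 0. Lengths are in m, angles in rad, forces in N, time in s.
With the tool pointing down it reaches from about 0.425 to 0.875 m from the base axis. Payload 8.4 kg.
Tool frame: the origin (TCP) lies where the fingers leave the gripper's body, on its centre line; the fingertips stand 73 mm ahead of it and the grasp point (between the pads) lies 54 mm ahead of it (arm.finger_overhang is the distance from the TCP to the fingertips, in m); z points along the fingers, y is the line along which they close (so a half turn about z gives the same grasp; the last joint's range is limited). The gripper opens to 85 mm and grips with 20 to 120 N. Pads are 22 mm wide; open, the fingers measure 114 mm over their backs; the gripper's body (76 mm by 85 mm) begins 54 mm behind the grasp point. The pads swing forward as they close: fully open they stand 13 mm farther back than shut.
Start: joints at [-1.24, 0.333, 0.04, 1.465, -0.013, 1.343, -0.059], TCP at [0.271, 0.591, 0.304] pointing down, gripper open.
Joint ranges: [-2.58, 2.58], [-0.38, 2.09], [-1.3, 1.39], [0.25, 2.4], [-1.5, 4.64], [0.08, 2.09], [-2.65, 2.65]. Speed limits (rad/s): [2.22, 2.22, 2.79, 2.79, 3.14, 3.14, 3.14].

INTERFACE

Orientations are given as a unit quaternion [w, x, y, z].
In Python, from bench import arm gives the robot as it stands.
- The arm moves only by the tool move_arm, never from a script. Its argument "plan" is a list of rows, each an object of numbers: "wx", "wy", "wz": the turn, a rotation vector about the world's x, y, z normalised to -1 to 1, where 1 is pi/4 rad; "tx", "ty", "tz": the shift along the world's x, y, z normalised to -1 to 1, where 1 is 30 cm; "gripper": the opening, from -1 (shut) to 1 (fully open). In form: [{"wx": .., "wy": .., "wz": .., "tx": .., "ty": .., "tz": .., "gripper": ..}, ...]. A call has exactly 10 rows; each row shifts and turns the commanded pose from where the row before left it; what a row does not reach is not made up. A row lasts 1/10 s, in which the tool goes at most 50 mm and 8.59 degrees, less where a joint would pass 70% of its speed; a pose out of reach is approached as far as the arm can. A call with a number of a shift or a turn outside -1 to 1 is refused whole. A call with a gripper value outside its range is refused whole. The fingers move at their own pace and stop on an object; "force" is the grip in N (left out, the last holds). Time passes only in rows, so rows that do not move let the fingers close, or fill a call up. It gives the time, the measured TCP pose, the force, the opening and the grip force at its end, in the units of the state.
- arm.observe(): the state, without advancing time (a new reading comes with each control period).
- arm.read_camera(name): name is "side" or "top" or "wrist"; returns a dict with "color" (480x640x3 uint8, red, green, blue), "fx", "fy", "cx", "cy" (pixels), "rvec" (rotation vector, rad) and "tvec" (3), from world to camera coordinates, as OpenCV has them; the wrist camera has in their place "mount" (4x4, takes a point from camera to tool coordinates, whose origin is the TCP and whose axes are the flange's). Camera axes: x right, y down, z forward; pixel columns grow to the right and rows downward; lengths in m; the calibration is good to about 2 mm. A picture is of the moment at which its call begins: read the wrist's pose just before it. There is no depth.
- arm.close_job(): hands the job in; it is judged then, once.
The state is a dict: "t": time; "joint_positions": joint angles; "joint_velocities": joint speeds; "joint_torque": joint torques, N m; "tcp_pos": TCP position; "tool_rot": TCP orientation; "force": force on the tool from outside, world axes, zero at the start; "torque": the same for the moment, N m; "width": opening from 0.0 (shut) to 1.0 (fully open); "gripper_force": force on a finger pad.
Only numpy, scipy, OpenCV 4.12 (cv2) and the standard library are available. Lean on these libraries where they do the work, as an engineer would, in place of code of your own. Each camera call takes 0.05 s, during which the arm holds its last target. There are 200 camera calls.

## Working session

There is one attempt and no reset: what is moved stays moved. The work goes in short steps, Python scripts to look and compute and a tool call to move; the robot and the scene stay as the last step left them, time stands still between calls to the robot, and variables do not carry over. Pictures are saved under pics/ and viewed, at most 10 in all, crops included, and the job is handed in when it is done.

Besides the shell and the picture viewer there is one more tool, called after "Call:" as name(argument=value, ...) on one line, values as JSON. move_arm: Moves the arm, as the interface text tells. Its arguments: {"type":"object","properties":{"plan":{"type":"array"},"force":{"type":"number"}},"required":["plan"]}

```bash
mkdir -p pics
cat > h.py <<'E'
import numpy as np, cv2
from bench import arm
def ray(c,u,v):
    R,_=cv2.Rodrigues(np.array(c["rvec"],float)); t=np.array(c["tvec"],float).ravel()
    d=R.T@np.array([(u-c["cx"])/c["fx"],(v-c["cy"])/c["fy"],1.]); return -R.T@t,d
def onplane(c,u,v,z):
    o,d=ray(c,u,v); return o+d*(z-o[2])/d[2]
def tri(c1,p1,c2,p2):
    o1,d1=ray(c1,*p1);o2,d2=ray(c2,*p2)
    s=np.linalg.lstsq(np.c_[d1,-d2],o2-o1,rcond=None)[0]
    a,b=o1+s[0]*d1,o2+s[1]*d2
    return (a+b)/2,np.linalg.norm(a-b)
E
python3 - <<'E'
from h import *
import pickle
C={}
for n in("top","side"):
    C[n]=arm.read_camera(n); cv2.imwrite(f"pics/{n}0.png",C[n]["color"][:,:,::-1])
pickle.dump(C,open("c.pkl","wb"))
print(arm.observe(), arm.finger_overhang)
E
```

```text
{'t': 0.1, 'joint_positions': array([-1.24024684,  0.33383845,  0.0398741 ,  1.46616226, -0.01342005,
        1.34330388, -0.05852003]), 'joint_velocities': array([-1.15467549e-03, -2.28113808e-03, -7.66829301e-05, -2.51537847e-03,
        2.94420221e-04, -6.32645039e-04, -3.29882239e-04]), 'joint_torque': array([ 3.69869813e-03, -6.60019112e+01,  1.37042239e+00, -4.06473649e+01,
        1.72411854e-02,  9.10215749e-03,  5.01906152e-05]), 'tcp_pos': array([0.27070414, 0.59061762, 0.30312136]), 'tool_rot': array([-1.16221717e-04,  2.13244854e-01,  9.76998521e-01, -7.13590516e-04]), 'force': array([-0.25154218,  0.21409377,  0.94269835]), 'torque': array([-0.00121637,  0.04973361,  0.01076366]), 'gripper_force': 0.0, 'width': 1.0024968782030401} 0.0726
```

View pics/top0.png

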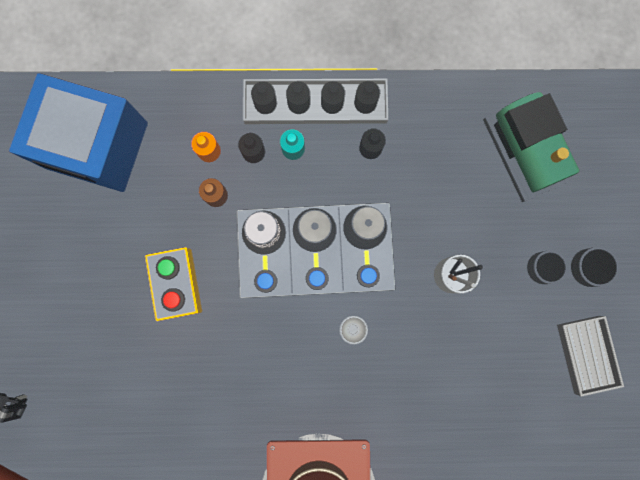

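View pics/side0.png

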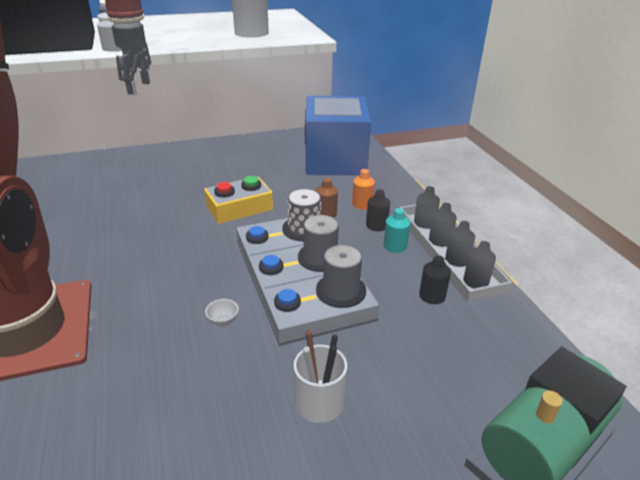

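The three flasks are at top-view (264,229), (315,227) and (368,224). The one at (264,229), side view (304,212), has white dots and a white top, so it is the perforated one, on plate_left. Its button is at top (265,281) and side (257,235). Green is at top (167,267) and side (251,184). Next I measure these and check an enlarged crop.

```bash
cat > m.py <<'E'
from h import *
import pickle
C=pickle.load(open("c.pkl","rb"))
def blobs(c,lo,hi,box):
    h=cv2.cvtColor(c["color"],cv2.COLOR_RGB2HSV); m=cv2.inRange(h,lo,hi)
    k=np.zeros_like(m); x0,y0,x1,y1=box; k[y0:y1,x0:x1]=255
    n,_,s,ce=cv2.connectedComponentsWithStats(m&k)
    return [(ce[i].round(1),s[i]) for i in range(1,n) if s[i][4]>40]
B=((100,120,80),(125,255,255));G=((45,100,60),(80,255,255));R=((0,170,100),(8,255,255))
bx={"top":(140,230,400,330),"side":(200,170,320,315)}
for nm,(lo,hi),z in(("blue",B,.068),("green",G,.078),("red",R,.078)):
    r={n:blobs(C[n],lo,hi,bx[n]) for n in C}
    r["top"].sort(key=lambda b:b[0][0]); r["side"].sort(key=lambda b:b[0][1])
    for t,s in zip(r["top"],r["side"]):
        p,e=tri(C["top"],t[0],C["side"],s[0])
        print(nm,t[0],t[1][2:],s[0],s[1][2:],"tri",p.round(4),round(e,4),"plane",onplane(C["top"],*t[0],z).round(4),onplane(C["side"],*s[0],z).round(4))
cv2.imwrite("pics/crop.png",cv2.resize(C["side"]["color"][160:320,190:390,::-1],None,fx=3.7,fy=3.7,interpolation=2))
E
python3 m.py
```

```text
blue [264.7 280.5] [ 16  16 207] [313.  171.5] [13  4 52] tri [0.5285 0.0836 0.2203] 0.1231 plane [0.4737 0.1149 0.068 ] [0.6736 0.3433 0.068 ]
blue [316.6 277.9] [ 16  16 201] [256.4 231.7] [ 16  12 150] tri [0.4645 0.0022 0.1384] 0.0241 plane [4.785e-01 2.000e-04 6.800e-02] [0.4702 0.1061 0.068 ]
blue [368.2 275.4] [ 16  16 204] [270.4 261.3] [ 18  14 191] tri [ 0.4682 -0.1051  0.1434] 0.0251 plane [ 0.4831 -0.1141  0.068 ] [ 0.4752 -0.0072  0.068 ]
green [165.8 267.2] [ 17  17 223] [250.4 180.4] [ 14  10 111] tri [0.5037 0.3326 0.0724] 0.0016 plane [0.5042 0.331  0.078 ] [0.5012 0.3226 0.078 ]
red [171.  299.5] [ 17  16 202] [223.5 186. ] [14  7 71] tri [0.433  0.3193 0.0742] 0.0014 plane [0.4337 0.3183 0.078 ] [0.4315 0.3126 0.078 ]
```

View pics/crop.png

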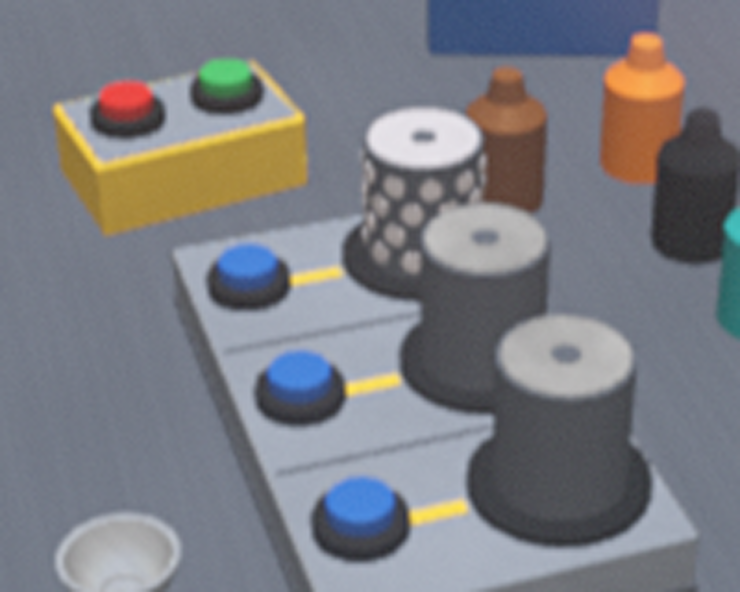

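The crop shows white dots only on the flask at the +y end, so plate_left and its button at (264.7,280.5) are confirmed. The first "blue" side blob, at (313,171), was the blue box, so the pairing shifted. Target positions are about (0.474, 0.114) for blue and (0.503, 0.331) for green. I'll move over with the fingers shut.

Call:
move_arm(plan=[{"wx":0,"wy":0,"wz":0,"tx":0.034,"ty":-0.08,"tz":-0.013,"gripper":-1},{"wx":0,"wy":0,"wz":0,"tx":0.034,"ty":-0.08,"tz":-0.013,"gripper":-1},{"wx":0,"wy":0,"wz":0,"tx":0.034,"ty":-0.08,"tz":-0.013,"gripper":-1},{"wx":0,"wy":0,"wz":0,"tx":0.034,"ty":-0.08,"tz":-0.013,"gripper":-1},{"wx":0,"wy":0,"wz":0,"tx":0.034,"ty":-0.08,"tz":-0.013,"gripper":-1},{"wx":0,"wy":0,"wz":0,"tx":0.034,"ty":-0.08,"tz":-0.013,"gripper":-1},{"wx":0,"wy":0,"wz":0,"tx":0.034,"ty":-0.08,"tz":-0.013,"gripper":-1},{"wx":0,"wy":0,"wz":0,"tx":0.034,"ty":-0.08,"tz":-0.013,"gripper":-1},{"wx":0,"wy":0,"wz":0,"tx":0.034,"ty":-0.08,"tz":-0.013,"gripper":-1},{"wx":0,"wy":0,"wz":0,"tx":0.034,"ty":-0.08,"tz":-0.013,"gripper":-1}])

```text
t: 1.1
tcp_pos: [0.373, 0.3497, 0.2645]
tool_rot: [-0.0, 0.213, 0.977, -0.0]
force: [-0.5, -0.7, 0.1]
width: 0.003
gripper_force: 0.0
```

Call:
move_arm(plan=[{"wx":0,"wy":0,"wz":0,"tx":0.034,"ty":-0.08,"tz":-0.013,"gripper":-1},{"wx":0,"wy":0,"wz":0,"tx":0.034,"ty":-0.08,"tz":-0.013,"gripper":-1},{"wx":0,"wy":0,"wz":0,"tx":0.034,"ty":-0.08,"tz":-0.013,"gripper":-1},{"wx":0,"wy":0,"wz":0,"tx":0.034,"ty":-0.08,"tz":-0.013,"gripper":-1},{"wx":0,"wy":0,"wz":0,"tx":0.034,"ty":-0.08,"tz":-0.013,"gripper":-1},{"wx":0,"wy":0,"wz":0,"tx":0.034,"ty":-0.08,"tz":-0.013,"gripper":-1},{"wx":0,"wy":0,"wz":0,"tx":0.034,"ty":-0.08,"tz":-0.013,"gripper":-1},{"wx":0,"wy":0,"wz":0,"tx":0.034,"ty":-0.08,"tz":-0.013,"gripper":-1},{"wx":0,"wy":0,"wz":0,"tx":0.034,"ty":-0.08,"tz":-0.013,"gripper":-1},{"wx":0,"wy":0,"wz":0,"tx":0.034,"ty":-0.07,"tz":-0.013,"gripper":-1}])

```text
t: 2.1
tcp_pos: [0.4749, 0.1124, 0.2256]
tool_rot: [-0.0, 0.214, 0.977, -0.0]
force: [0.8, 0.7, -0.1]
width: 0.002
gripper_force: 0.0
```

Run:
```python
from h import *
import pickle
from scipy.spatial.transform import Rotation as Ro
C=pickle.load(open("c.pkl","rb"))
print("blue tri",tri(C["top"],(264.7,280.5),C["side"],(256.4,231.7)))
o=arm.observe(); w=arm.read_camera("wrist"); print(o["tcp_pos"],o["tool_rot"],o["force"],o["width"])
R=Ro.from_quat(np.r_[o["tool_rot"][1:],o["tool_rot"][0]]).as_matrix(); M=np.array(w["mount"])
o0=R@M[:3,3]+o["tcp_pos"]
h=cv2.cvtColor(w["color"],cv2.COLOR_RGB2HSV); m=cv2.inRange(h,(100,120,80),(125,255,255))
n,_,s,ce=cv2.connectedComponentsWithStats(m)
for i in range(1,n):
    if s[i][4]>300:
        d=R@M[:3,:3]@np.array([(ce[i][0]-w["cx"])/w["fx"],(ce[i][1]-w["cy"])/w["fy"],1])
        print(ce[i].round(),s[i],(o0+d*(.068-o0[2])/d[2]).round(4))
cv2.imwrite("pics/w1.png",w["color"][:,:,::-1])
```

```text
blue tri (array([0.47287193, 0.11566902, 0.06136358]), np.float64(0.0019616110281566158))
[0.47494841 0.11244731 0.2255644 ] [-1.77883760e-04  2.13517642e-01  9.76939181e-01 -1.43851778e-04] [ 0.77360683  0.69410681 -0.12342512] 0.0016024003881320206
[318. 236.] [ 291  209   54   55 2294] [0.471  0.1163 0.068 ]
[173. 306.] [ 146  281   55   51 2110] [0.4755 0.0041 0.068 ]
[ 47. 367.] [  19  344   56   47 1988] [ 0.48   -0.1079  0.068 ]
```

View pics/w1.png

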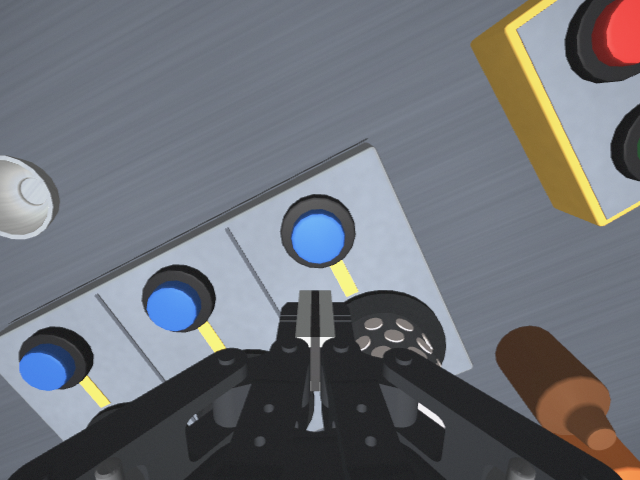

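The wrist view shows the target button at (318,236), stripe-joined to the dotted flask's plate at about (395,340). All views agree on about (0.472, 0.115) and a top height of 61–68 mm. I'll lower to just above it.

Call:
move_arm(plan=[{"wx":0,"wy":0,"wz":0,"tx":-0.008,"ty":0.01,"tz":-0.03,"gripper":-1},{"wx":0,"wy":0,"wz":0,"tx":0,"ty":0,"tz":-0.04,"gripper":-1},{"wx":0,"wy":0,"wz":0,"tx":0,"ty":0,"tz":-0.04,"gripper":-1},{"wx":0,"wy":0,"wz":0,"tx":0,"ty":0,"tz":-0.04,"gripper":-1},{"wx":0,"wy":0,"wz":0,"tx":0,"ty":0,"tz":-0.04,"gripper":-1},{"wx":0,"wy":0,"wz":0,"tx":0,"ty":0,"tz":-0.03,"gripper":-1},{"wx":0,"wy":0,"wz":0,"tx":0,"ty":0,"tz":-0.02,"gripper":-1},{"wx":0,"wy":0,"wz":0,"tx":0,"ty":0,"tz":-0.01,"gripper":-1},{"wx":0,"wy":0,"wz":0,"tx":0,"ty":0,"tz":0,"gripper":-1},{"wx":0,"wy":0,"wz":0,"tx":0,"ty":0,"tz":0,"gripper":-1}])

```text
t: 3.15
tcp_pos: [0.4727, 0.1169, 0.1512]
tool_rot: [0.0, 0.213, 0.977, 0.0]
force: [-0.1, 0.0, 0.2]
width: 0.001
gripper_force: 0.0
```

Call:
move_arm(plan=[{"wx":0,"wy":0,"wz":0,"tx":0,"ty":0,"tz":-0.01,"gripper":-1},{"wx":0,"wy":0,"wz":0,"tx":0,"ty":0,"tz":-0.01,"gripper":-1},{"wx":0,"wy":0,"wz":0,"tx":0,"ty":0,"tz":-0.006,"gripper":-1},{"wx":0,"wy":0,"wz":0,"tx":0,"ty":0,"tz":-0.006,"gripper":-1},{"wx":0,"wy":0,"wz":0,"tx":0,"ty":0,"tz":-0.006,"gripper":-1},{"wx":0,"wy":0,"wz":0,"tx":0,"ty":0,"tz":-0.006,"gripper":-1},{"wx":0,"wy":0,"wz":0,"tx":0,"ty":0,"tz":0,"gripper":-1},{"wx":0,"wy":0,"wz":0,"tx":0,"ty":0,"tz":0,"gripper":-1},{"wx":0,"wy":0,"wz":0,"tx":0,"ty":0,"tz":0,"gripper":-1},{"wx":0,"wy":0,"wz":0,"tx":0,"ty":0,"tz":0,"gripper":-1}])

```text
t: 4.15
tcp_pos: [0.4724, 0.1169, 0.1378]
tool_rot: [0.0, 0.213, 0.977, 0.0]
force: [-1.3, -0.3, 4.2]
width: 0.002
gripper_force: 1.7
```

Call:
move_arm(plan=[{"wx":0,"wy":0,"wz":0,"tx":0,"ty":0,"tz":-0.004,"gripper":-1},{"wx":0,"wy":0,"wz":0,"tx":0,"ty":0,"tz":-0.004,"gripper":-1},{"wx":0,"wy":0,"wz":0,"tx":0,"ty":0,"tz":-0.004,"gripper":-1},{"wx":0,"wy":0,"wz":0,"tx":0,"ty":0,"tz":-0.003,"gripper":-1},{"wx":0,"wy":0,"wz":0,"tx":0,"ty":0,"tz":0,"gripper":-1},{"wx":0,"wy":0,"wz":0,"tx":0,"ty":0,"tz":0,"gripper":-1},{"wx":0,"wy":0,"wz":0,"tx":0,"ty":0,"tz":0,"gripper":-1},{"wx":0,"wy":0,"wz":0,"tx":0,"ty":0,"tz":0,"gripper":-1},{"wx":0,"wy":0,"wz":0,"tx":0,"ty":0,"tz":0,"gripper":-1},{"wx":0,"wy":0,"wz":0,"tx":0,"ty":0,"tz":0,"gripper":-1}])

```text
t: 5.15
tcp_pos: [0.4725, 0.1169, 0.1336]
tool_rot: [-0.0, 0.213, 0.977, 0.0]
force: [-3.9, -1.4, 11.6]
width: -0.003
gripper_force: 5.7
```

At 7 mm of travel and 11.6 N the button is on its stop. One slight nudge to be sure, then let it come up.

Call:
move_arm(plan=[{"wx":0,"wy":0,"wz":0,"tx":0,"ty":0,"tz":-0.001,"gripper":-1},{"wx":0,"wy":0,"wz":0,"tx":0,"ty":0,"tz":0,"gripper":-1},{"wx":0,"wy":0,"wz":0,"tx":0,"ty":0,"tz":0.01,"gripper":-1},{"wx":0,"wy":0,"wz":0,"tx":0,"ty":0,"tz":0.02,"gripper":-1},{"wx":0,"wy":0,"wz":0,"tx":0,"ty":0,"tz":0.04,"gripper":-1},{"wx":0,"wy":0,"wz":0,"tx":0,"ty":0,"tz":0.05,"gripper":-1},{"wx":0,"wy":0,"wz":0,"tx":0,"ty":0,"tz":0.06,"gripper":-1},{"wx":0,"wy":0,"wz":0,"tx":0,"ty":0,"tz":0.06,"gripper":-1},{"wx":0,"wy":0,"wz":0,"tx":0,"ty":0,"tz":0.02,"gripper":-1},{"wx":0,"wy":0,"wz":0,"tx":0,"ty":0,"tz":0,"gripper":-1}])

```text
t: 6.15
tcp_pos: [0.4729, 0.117, 0.2118]
tool_rot: [0.001, 0.213, 0.977, 0.001]
force: [-0.5, -0.4, -0.5]
width: 0.002
gripper_force: 0.0
```

Call:
move_arm(plan=[{"wx":0,"wy":0,"wz":0,"tx":0.01,"ty":0.04,"tz":0,"gripper":-1},{"wx":0,"wy":0,"wz":0,"tx":0.012,"ty":0.085,"tz":0,"gripper":-1},{"wx":0,"wy":0,"wz":0,"tx":0.012,"ty":0.085,"tz":0,"gripper":-1},{"wx":0,"wy":0,"wz":0,"tx":0.012,"ty":0.085,"tz":0,"gripper":-1},{"wx":0,"wy":0,"wz":0,"tx":0.012,"ty":0.085,"tz":0,"gripper":-1},{"wx":0,"wy":0,"wz":0,"tx":0.012,"ty":0.085,"tz":0,"gripper":-1},{"wx":0,"wy":0,"wz":0,"tx":0.012,"ty":0.085,"tz":0,"gripper":-1},{"wx":0,"wy":0,"wz":0,"tx":0.012,"ty":0.085,"tz":0,"gripper":-1},{"wx":0,"wy":0,"wz":0,"tx":0.01,"ty":0.075,"tz":0,"gripper":-1},{"wx":0,"wy":0,"wz":0,"tx":0,"ty":0,"tz":0,"gripper":-1}])

```text
t: 7.15
tcp_pos: [0.5022, 0.3343, 0.2091]
tool_rot: [-0.001, 0.211, 0.978, -0.0]
force: [-0.8, -0.5, 0.2]
width: -0.004
gripper_force: 0.0
```

Run:
```python
from h import *
from scipy.spatial.transform import Rotation as Ro
o=arm.observe(); w=arm.read_camera("wrist"); print(o["tcp_pos"],o["force"])
R=Ro.from_quat(np.r_[o["tool_rot"][1:],o["tool_rot"][0]]).as_matrix(); M=np.array(w["mount"])
o0=R@M[:3,3]+o["tcp_pos"]
h=cv2.cvtColor(w["color"],cv2.COLOR_RGB2HSV)
for nm,lo,hi,z in(("green",(45,100,60),(80,255,255),.078),("red",(0,170,100),(8,255,255),.078),("blue",(100,120,80),(125,255,255),.068)):
  n,_,s,ce=cv2.connectedComponentsWithStats(cv2.inRange(h,lo,hi))
  for i in range(1,n):
    if s[i][4]>300:
        d=R@M[:3,:3]@np.array([(ce[i][0]-w["cx"])/w["fx"],(ce[i][1]-w["cy"])/w["fy"],1])
        print(nm,ce[i].round(),s[i],(o0+d*(z-o0[2])/d[2]).round(4))
```

```text
[0.50220073 0.33426883 0.20905782] [-0.77295872 -0.52938916  0.21099678]
green [313. 259.] [ 284  229   59   60 2777] [0.5018 0.3334 0.078 ]
red [247. 153.] [206 128  66  65 362] [0.4315 0.3263 0.078 ]
blue [ 15. 336.] [   0  311   37   52 1532] [0.4741 0.1284 0.068 ]
blue [587. 397.] [  520   340   120   137 11713] [0.681  0.4645 0.068 ]
```

Well centred over green at (0.502, 0.333). I'll lower and press the same way.

Call:
move_arm(plan=[{"wx":0,"wy":0,"wz":0,"tx":0,"ty":-0.002,"tz":-0.03,"gripper":-1},{"wx":0,"wy":0,"wz":0,"tx":0,"ty":0,"tz":-0.04,"gripper":-1},{"wx":0,"wy":0,"wz":0,"tx":0,"ty":0,"tz":-0.04,"gripper":-1},{"wx":0,"wy":0,"wz":0,"tx":0,"ty":0,"tz":-0.03,"gripper":-1},{"wx":0,"wy":0,"wz":0,"tx":0,"ty":0,"tz":-0.02,"gripper":-1},{"wx":0,"wy":0,"wz":0,"tx":0,"ty":0,"tz":-0.01,"gripper":-1},{"wx":0,"wy":0,"wz":0,"tx":0,"ty":0,"tz":0,"gripper":-1},{"wx":0,"wy":0,"wz":0,"tx":0,"ty":0,"tz":0,"gripper":-1},{"wx":0,"wy":0,"wz":0,"tx":0,"ty":0,"tz":0,"gripper":-1},{"wx":0,"wy":0,"wz":0,"tx":0,"ty":0,"tz":0,"gripper":-1}])

```text
t: 8.2
tcp_pos: [0.5038, 0.3294, 0.1603]
tool_rot: [0.0, 0.213, 0.977, 0.0]
force: [1.1, 0.2, 0.2]
width: 0.004
gripper_force: 0.0
```

Call:
move_arm(plan=[{"wx":0,"wy":0,"wz":0,"tx":-0.003,"ty":0.01,"tz":-0.005,"gripper":-1},{"wx":0,"wy":0,"wz":0,"tx":0,"ty":0,"tz":-0.01,"gripper":-1},{"wx":0,"wy":0,"wz":0,"tx":0,"ty":0,"tz":-0.007,"gripper":-1},{"wx":0,"wy":0,"wz":0,"tx":0,"ty":0,"tz":-0.006,"gripper":-1},{"wx":0,"wy":0,"wz":0,"tx":0,"ty":0,"tz":-0.006,"gripper":-1},{"wx":0,"wy":0,"wz":0,"tx":0,"ty":0,"tz":-0.006,"gripper":-1},{"wx":0,"wy":0,"wz":0,"tx":0,"ty":0,"tz":0,"gripper":-1},{"wx":0,"wy":0,"wz":0,"tx":0,"ty":0,"tz":0,"gripper":-1},{"wx":0,"wy":0,"wz":0,"tx":0,"ty":0,"tz":0,"gripper":-1},{"wx":0,"wy":0,"wz":0,"tx":0,"ty":0,"tz":0,"gripper":-1}])

```text
t: 9.2
tcp_pos: [0.5027, 0.3322, 0.148]
tool_rot: [-0.0, 0.213, 0.977, -0.0]
force: [-1.4, -1.8, 2.8]
width: 0.001
gripper_force: 1.6
```

Pressed 2.5 mm so far; about 4.5 mm remain, plus a little.

Call:
move_arm(plan=[{"wx":0,"wy":0,"wz":0,"tx":0,"ty":0,"tz":-0.004,"gripper":-1},{"wx":0,"wy":0,"wz":0,"tx":0,"ty":0,"tz":-0.004,"gripper":-1},{"wx":0,"wy":0,"wz":0,"tx":0,"ty":0,"tz":-0.004,"gripper":-1},{"wx":0,"wy":0,"wz":0,"tx":0,"ty":0,"tz":-0.004,"gripper":-1},{"wx":0,"wy":0,"wz":0,"tx":0,"ty":0,"tz":-0.001,"gripper":-1},{"wx":0,"wy":0,"wz":0,"tx":0,"ty":0,"tz":0,"gripper":-1},{"wx":0,"wy":0,"wz":0,"tx":0,"ty":0,"tz":0,"gripper":-1},{"wx":0,"wy":0,"wz":0,"tx":0,"ty":0,"tz":0,"gripper":-1},{"wx":0,"wy":0,"wz":0,"tx":0,"ty":0,"tz":0,"gripper":-1},{"wx":0,"wy":0,"wz":0,"tx":0,"ty":0,"tz":0,"gripper":-1}])

```text
t: 10.2
tcp_pos: [0.5028, 0.3323, 0.1437]
tool_rot: [-0.0, 0.213, 0.977, 0.0]
force: [-4.9, -2.6, 13.6]
width: -0.0
gripper_force: 6.4
```

13.6 N, on the stop. Nudge, then release and withdraw.

Call:
move_arm(plan=[{"wx":0,"wy":0,"wz":0,"tx":0,"ty":0,"tz":-0.001,"gripper":-1},{"wx":0,"wy":0,"wz":0,"tx":0,"ty":0,"tz":0,"gripper":-1},{"wx":0,"wy":0,"wz":0,"tx":0,"ty":0,"tz":0.01,"gripper":-1},{"wx":0,"wy":0,"wz":0,"tx":0,"ty":0,"tz":0.03,"gripper":-1},{"wx":0,"wy":0,"wz":0,"tx":0,"ty":0,"tz":0.06,"gripper":-1},{"wx":0,"wy":0,"wz":0,"tx":0,"ty":0,"tz":0.08,"gripper":-1},{"wx":0,"wy":0,"wz":0,"tx":0,"ty":0,"tz":0.08,"gripper":-1},{"wx":0,"wy":0,"wz":0,"tx":0,"ty":0,"tz":0.06,"gripper":-1},{"wx":0,"wy":0,"wz":0,"tx":0,"ty":0,"tz":0.02,"gripper":-1},{"wx":0,"wy":0,"wz":0,"tx":0,"ty":0,"tz":0,"gripper":-1}])

```text
t: 11.2
tcp_pos: [0.5031, 0.3325, 0.2451]
tool_rot: [0.0, 0.213, 0.977, 0.001]
force: [0.1, -0.6, 0.0]
width: -0.001
gripper_force: 0.0
```

Run:
```python
from h import *
cv2.imwrite("pics/side1.png",arm.read_camera("side")["color"][:,:,::-1]); o=arm.observe(); print(o["tcp_pos"],o["force"])
```

```text
[0.50266462 0.33226183 0.24406422] [-0.29677003 -0.40850566 -0.35937501]
```

View pics/side1.png

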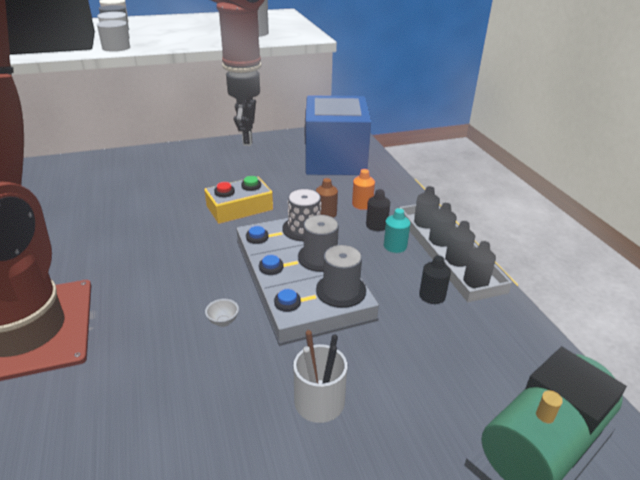

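The gripper is clear at (245,130), both buttons are up at (257,235) and (251,184), and everything stands where it was.

```bash
python3 -c "
from bench import arm
print(arm.close_job())"
```

```text
the job is handed in; nothing more can be done
None
```

I pressed the blue button for the perforated flask (plate_left) fully down and let it come up, then did the same with the green start button, withdrew and handed the job in at about 11 s with nothing else touched.

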